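Make up two blood-typing kits

TASK

Make up two blood-typing kits from the stock on the bench. White tray: the blue-capped and the yellow-capped dropper bottle; green tray: the red-capped and the white-capped bottle, each bottle standing upright on the tray floor, one to a bay (either bay), plus the orange spacer block, upright, pushed fully down into the narrow slot between the bays. Leave the black-capped and green-capped bottles and the grey-lidded pot standing where they are.

Things in the scene. Friction and masses are not known exactly. Their poses are not given: they have to be found in the camera images.
- bottle_blue: Upright amber dropper bottle with a blue cap and teat. Round base 28 mm in diameter (amber body to 43 mm height, white label), tapering to a cap 22 mm in diameter from 50 to 61 mm and a narrow teat up to 76 mm. 35 g or so. Origin: centre of its underside; z up its axis.
- bottle_yellow: Upright amber dropper bottle with a yellow cap and teat. Size, shape and origin as bottle_blue.
- bottle_red: Upright amber dropper bottle with a red cap and teat. Size, shape and origin as bottle_blue.
- bottle_white: Upright amber dropper bottle with a white cap and teat. Size, shape and origin as bottle_blue.
- bottle_black: Upright amber dropper bottle with a black cap and teat, not needed: a bystander. Size, shape and origin as bottle_blue.
- bottle_green: Upright amber dropper bottle with a green cap and teat, not needed: a bystander. Size, shape and origin as bottle_blue.
- spacer: Orange plastic spacer block, standing on its narrow edge: 44 mm long (its x), 14 mm thick (its y), 56 mm tall (its z), about 40 g. Origin: centre of its underside. The bottles, spacer and pot stand loose on the bench (z = 0), at least 65 mm apart centre to centre.
- pot: Loose specimen pot with a grey lid, 44 mm in diameter, 48 mm tall, not needed: a bystander. Origin: centre of its underside.
- tray_white: White kit tray fixed to the bench, 78 mm (its x) by 148 mm (its y); outer walls 4 mm thick, 18 mm high; floor 3 mm thick. A solid bar across the middle (32 mm wide in y, 15 mm high) leaves two bays, each 70 mm (x) by 54 mm (y), centred at x = 0, y = +43 and -43 mm. Origin: centre of its underside; z up.
- tray_green: Light green kit tray fixed to the bench; size, walls, floor, bays and origin as tray_white, but instead of the bar two dark green cheeks run along its x and leave a slot between them, centred at y = 0, along x: 17 mm wide, 70 mm long, down to the tray floor, its mouth flared to 25 mm at the cheeks' tops, 23 mm above the bench.
Mind the look-alikes: they are no part of the job. Leave any purple look-alike of the bottle_white alone.

How it is judged (in metres and radians):
At the end, for the whole second after the job is handed in: Bottles at rest on the floors of their trays, one per bay, within 30 mm (tray x) of the middle and 0.12 rad of upright. Spacer down on the slot floor (within 3 mm), within 16 mm of its middle, 0.12 rad of upright. Black- and green-capped bottles and pot upright, within 20 mm of their starts (x of bottle_blue in the frame of tray_white between -0.03 and 0.03 m and z of bottle_blue in the frame of tray_white between -0.002 and 0.007 m and angle between each of bottle_blue, bottle_yellow, bottle_red, bottle_white, spacer, bottle_black, bottle_green, pot's own z axis and vertical below 0.12 rad and linear speed of each of bottle_blue, bottle_yellow, bottle_red, bottle_white, spacer below 0.02 m/s and x of bottle_yellow in the frame of tray_white between -0.03 and 0.03 m and z of bottle_yellow in the frame of tray_white between -0.002 and 0.007 m and ((y of bottle_blue in the frame of tray_white between 0.016 and 0.07 m and y of bottle_yellow in the frame of tray_white between -0.07 and -0.016 m) or (y of bottle_blue in the frame of tray_white between -0.07 and -0.016 m and y of bottle_yellow in the frame of tray_white between 0.016 and 0.07 m)) and x of bottle_red in the frame of tray_green between -0.03 and 0.03 m and z of bottle_red in the frame of tray_green between -0.002 and 0.007 m and x of bottle_white in the frame of tray_green between -0.03 and 0.03 m and z of bottle_white in the frame of tray_green between -0.002 and 0.007 m and ((y of bottle_red in the frame of tray_green between 0.016 and 0.07 m and y of bottle_white in the frame of tray_green between -0.07 and -0.016 m) or (y of bottle_red in the frame of tray_green between -0.07 and -0.016 m and y of bottle_white in the frame of tray_green between 0.016 and 0.07 m)) and x of spacer in the frame of tray_green between -0.016 and 0.016 m and y of spacer in the frame of tray_green between -0.005 and 0.005 m and z of spacer in the frame of tray_green below 0.006 m and angle between the x axis of spacer and the x axis of tray_green, either way round below 0.15 rad and distance of each of bottle_black, bottle_green, pot from where it was at the start of the episode below 0.02 m); the robot touches nothing.
It fails at once if the black-capped bottle is pushed more than 30 mm or tipped over (distance of bottle_black from where it was at the start of the episode above 0.03 m or angle between bottle_black's own z axis and vertical above 0.5 rad).
It fails at once if the green-capped bottle is pushed more than 30 mm or tipped over (distance of bottle_green from where it was at the start of the episode above 0.03 m or angle between bottle_green's own z axis and vertical above 0.5 rad).
It fails at once if the specimen pot is pushed more than 30 mm or tipped over (distance of pot from where it was at the start of the episode above 0.03 m or angle between pot's own z axis and vertical above 0.5 rad).
It also fails if it takes over 115 s, if anything falls off the work surface, if the arm or the gripper's body presses on something with over 40 N, if the wrist force passes 120 N, or if a joint passes its speed limit or range.

ROBOT

A 6-joint arm with a two-finger parallel gripper is mounted at the origin on the work surface. World frame = base frame: x ahead of the robot, y to its left, z up, the work surface at z = 0. Lengths are in mm, angles in rad, forces in N, time in s.
With the tool pointing down it reaches from about 275 to 825 mm from the base axis. Payload 5.2 kg.
Tool frame: the origin (TCP) lies at the very end of the fingers, on their centre line; the grasp point (between the pads) lies 19 mm behind it; z points along the fingers, y is the line along which they close (so a half turn about z gives the same grasp; the last joint's range is limited). The gripper opens to 93 mm and grips with 3 to 60 N. Pads are 15 mm wide; open, the fingers measure 128 mm over their backs; the gripper's body (75 mm by 188 mm) begins 65 mm behind the grasp point.
Start: joints at [-1.306, 0.259, 1.535, -0, 1.348, -0.203], TCP at [248.028, -490.904, 218.653] pointing down, gripper open.
Joint ranges: [-3.14, 3.14], [-0.91, 2.08], [0.19, 2.58], [-1.22, 4.36], [0.22, 2.71], [-3.12, 3.12]. Speed limits (rad/s): [2.57, 2.57, 3.14, 3.14, 3.14, 3.14].

INTERFACE

Orientations are given as [roll, pitch, yaw] about the fixed x, y, z axes, in that order (R = Rz(yaw) Ry(pitch) Rx(roll)).
In Python, from bench import robot gives the robot as it stands. The module is installed in compiled form; this text tells all that it offers. Calls block until the motion is done:
- robot.move_ptp(position, orientation): joint-space move of the TCP to a pose.
- robot.move_linear(position, ori=None, speed=150, f_stop=None): straight line of the TCP; ori=None keeps the orientation; speed is the mean speed in mm/s. With f_stop (N) it stops when the force on the tool has changed by that much, and returns True; else False.
- robot.move_j(angles): joint-space move.
- robot.move_gripper(opening): opening from 0.0 (shut) to 1.0 (fully open); the grip force is fixed at half the most; returns when the fingers have stopped.
- robot.sleep(seconds).
- robot.inverse_kinematics(position, orientation): joint angles nearest the present ones, or None.
- robot.get_image(name): name is "scene" or "top"; returns a dict with "img" (420x560x3 uint8, blue, green, red), "fovy" (degrees; the focal length in pixels is half the picture's height over the tangent of half this angle, whatever the lens; pixels are square), "cx", "cy" (the principal point, pixels), "eye" and "orientation" of the camera in the world. Camera axes: x right, y down, z forward; pixel columns grow to the right and rows downward; lengths in mm; the calibration is good to about 2 mm. A picture is of the moment at which its call begins. There is no depth.
A pose or a line that the arm cannot do raises robot.MotionError and nothing moves.
- robot.hand_in(): hands the job in; it is judged then, once.
Readings, each from a call of its own:
- robot.current_t(): time.
- robot.current_qpos(): joint angles.
- robot.current_joint_vel(): joint speeds.
- robot.current_joint_efforts(): joint torques, N m.
- robot.current_tcp_pos(): TCP position.
- robot.current_eef_rot(): TCP orientation.
- robot.current_contact_force(): force on the tool from outside, world axes, zero at the start.
- robot.current_ft_torque(): the same for the moment, N m.
- robot.current_gripper_width(): opening from 0.0 (shut) to 1.0 (fully open).
- robot.current_finger_force(): force on a finger pad.
Only numpy, scipy, OpenCV 4.12 (cv2) and the standard library are available. Lean on these libraries where they do the work, as an engineer would, in place of code of your own. Each camera call takes 0.05 s, during which the arm holds its last target. There are 200 camera calls.

## Working session

There is one attempt and no reset: what is moved stays moved. The work goes in short steps, each a Python script; the robot and the scene stay as the last script left them, time stands still between calls to the robot, and variables do not carry over. Pictures are saved under pics/ and viewed, at most 14 in all, crops included, and the job is handed in when it is done.

```bash
mkdir -p pics
python3 - <<'E'
from bench import robot
import cv2
for n in("top","scene"):
    d=robot.get_image(n); cv2.imwrite(f"pics/{n}0.png",d["img"]); print(n,{k:v for k,v in d.items() if k!="img"})
E
```

```text
top {'fovy': 42.719716177017936, 'cx': 270.7656752808014, 'cy': 204.48001853178883, 'eye': array([ 459.91642248,    6.38091166, 1076.912996  ]), 'orientation': array([-3.05664791e+00,  1.34702549e-03, -1.56490182e+00])}
scene {'fovy': 43.7853419803541, 'cx': 282.58889557169016, 'cy': 210.39367282409077, 'eye': array([1275.66579541, -235.07611029,  573.46256291]), 'orientation': array([-2.15354823,  0.00408137,  1.24743575])}
```

View pics/top0.png

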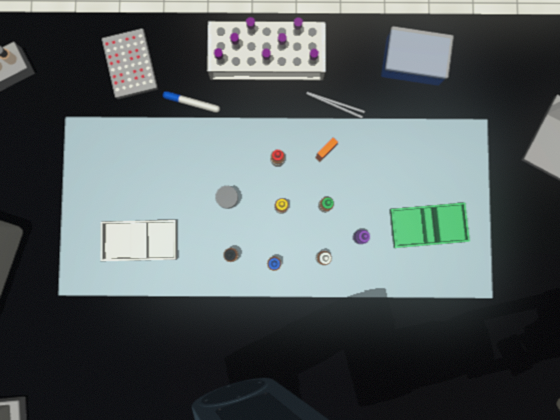

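View pics/scene0.png

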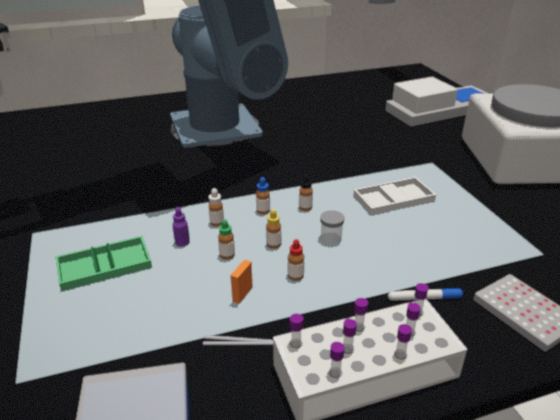

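Run:
```python
import cv2
a=cv2.imread("pics/top0.png")
c=a[130:280,210:380]; cv2.imwrite("pics/c1.png",cv2.resize(c,None,fx=4,fy=4,interpolation=cv2.INTER_CUBIC)[:600])
l=cv2.resize(a[210:270,90:190],None,fx=4,fy=4,interpolation=cv2.INTER_CUBIC)
r=cv2.resize(a[195:255,380:480],None,fx=4,fy=4,interpolation=cv2.INTER_CUBIC)
cv2.imwrite("pics/c2.png",cv2.hconcat([l,r]))
s=cv2.imread("pics/scene0.png")
cv2.imwrite("pics/c3.png",cv2.resize(s[170:310,160:360],None,fx=4,fy=4,interpolation=cv2.INTER_CUBIC))
```

```text
(no output)
```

View pics/c1.png

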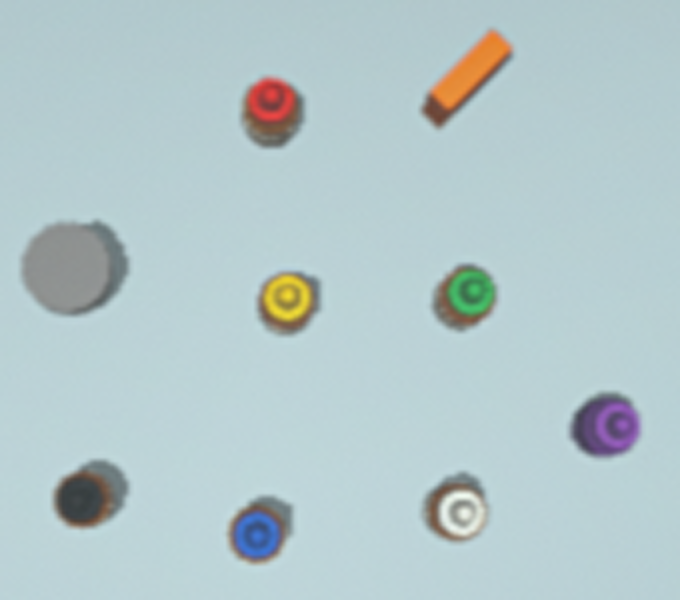

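View pics/c2.png

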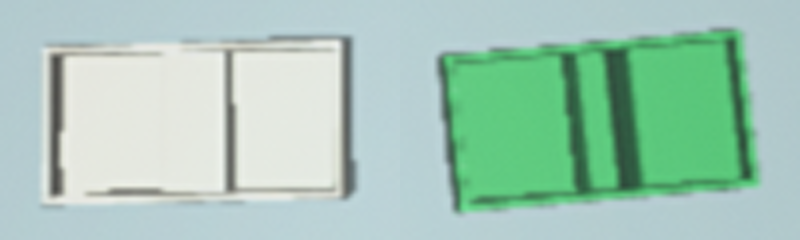

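View pics/c3.png

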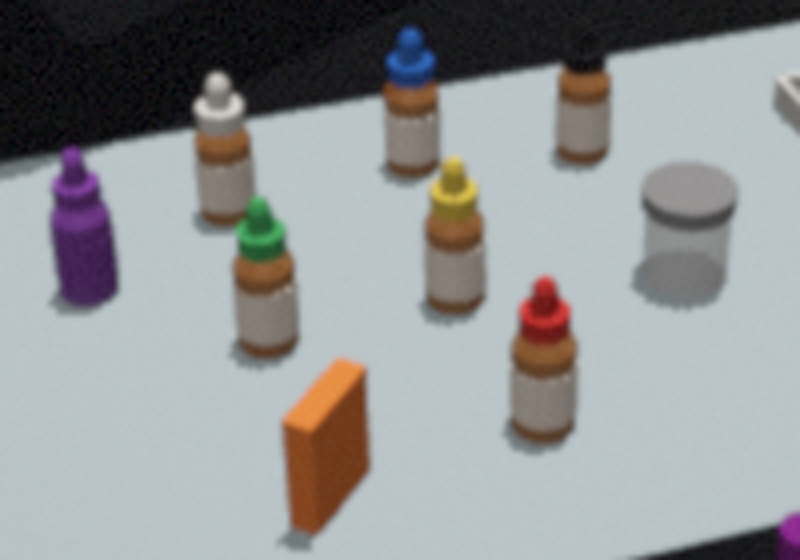

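```bash
cat > h.py <<'E'
import numpy as np, json
from scipy.spatial.transform import Rotation as Ro
cal={"top":(42.719716177017936,270.7656752808014,204.48001853178883,[459.91642248,6.38091166,1076.912996],[-3.05664791,1.34702549e-03,-1.56490182]),
"scene":(43.7853419803541,282.58889557169016,210.39367282409077,[1275.66579541,-235.07611029,573.46256291],[-2.15354823,0.00408137,1.24743575])}
def cam(n):
    f,cx,cy,e,o=cal[n]; return 210/np.tan(np.radians(f/2)),cx,cy,np.array(e),Ro.from_euler('xyz',o).as_matrix()
def toz(n,u,v,z):
    f,cx,cy,e,R=cam(n); d=R@[(u-cx)/f,(v-cy)/f,1]; return e+d*(z-e[2])/d[2]
def proj(n,P):
    f,cx,cy,e,R=cam(n); q=(np.atleast_2d(P)-e)@R; return np.c_[f*q[:,0]/q[:,2]+cx,f*q[:,1]/q[:,2]+cy]
E
python3 - <<'E'
from h import *
t=dict(red=(271,102),yellow=(288,297),blue=(257,535),white=(462,512),green=(470,292),black=(82,499),purple=(616,425))
s=dict(red=(544,283),yellow=(453,163),white=(217,78),blue=(409,33),green=(259,203),purple=(72,153))
for k,(u,v) in t.items():
    p=toz("top",210+u/4-.4,130+v/4-.4,61)
    print(k,p[:2].round(1), end=' ')
    if k in s:
        q=toz("scene",160+s[k][0]/4-.4,170+s[k][1]/4-.4,75); print("scene",q[:2].round(1))
    else: print()
print("pot",toz("top",210+66/4-.4,130+268/4-.4,48)[:2].round(1))
c=np.array([toz("top",210+u/4-.4,130+v/4-.4,56)[:2] for u,v in [(493,30),(512,48),(450,110),(432,95)]]);print("sp",c.round(1),c.mean(0).round(1))
sc=np.array([toz("scene",160+u/4-.4,170+v/4-.4,56)[:2] for u,v in [(284,424),(314,434),(367,371),(340,359)]]);print("sp scene",sc.round(1),sc.mean(0).round(1))
for nm,l,(x0,y0) in (("W",[(43,45),(345,38),(345,195),(43,203)],(90,210)),("G",[(440,55),(740,30),(757,183),(460,211)],(280,195))):
    c=np.array([toz("top",x0+u/4-.4,y0+v/4-.4,18)[:2] for u,v in l]); print(nm,c.round(1).tolist(),c.mean(0).round(1),[np.linalg.norm(c[i]-c[i-1]).round(1) for i in range(4)])
    d=c[0]-c[1]+c[3]-c[2]; print("y-axis yaw",np.arctan2(d[1],d[0])-np.pi/2)
E
```

```text
red [641.3  -3.8] scene [646.9  -4.6]
yellow [547.7 -12.3] scene [552.3 -12.6]
blue [435.3   1.8] scene [437.7   1.7]
white [446.6 -94.6] scene [449.  -94.2]
green [550.6 -98.7] scene [555.1 -99.3]
black [451.7  84.3] 
purple [ 488.  -167.4] scene [ 490.9 -167.9]
pot [562.3  94.4]
sp [[ 677.9 -110.7]
 [ 669.2 -119.8]
 [ 638.8  -89.9]
 [ 646.1  -81.2]] [ 658.  -100.4]
sp scene [[ 675.2 -119.1]
 [ 684.4 -109.8]
 [ 654.8  -80.8]
 [ 644.2  -88.8]] [664.6 -99.6]
W [[515.7, 344.7], [520.0, 195.6], [442.9, 194.0], [438.1, 342.1]] [479.2 269.1] [np.float64(77.6), np.float64(149.1), np.float64(77.2), np.float64(148.2)]
y-axis yaw 0.030643706811797067
G [[543.8, -226.7], [557.0, -375.2], [481.5, -381.7], [466.9, -235.5]] [ 512.3 -304.8] [np.float64(77.3), np.float64(149.1), np.float64(75.8), np.float64(146.9)]
y-axis yaw 0.09422280885329526
```

```bash
cat >> h.py <<'E'
from bench import robot
TW=(481,269,.031); TG=(514.5,-304.8,.094)
def tr(T,x,y): c,s=np.cos(T[2]),np.sin(T[2]); return T[0]+c*x-s*y, T[1]+s*x+c*y
def ori(x,y,yaw):
    best=None
    for k in range(-2,3):
        w=yaw+k*np.pi
        if abs(w)>4: continue
        o=[np.pi,0,w]; q=robot.inverse_kinematics([x,y,150],o)
        if q is not None and (best is None or abs(q[5])<best[0]): best=(abs(q[5]),o)
    return best[1]
def pick(x,y,yaw,z,up=165,op=.6):
    o=ori(x,y,yaw); robot.move_ptp([x,y,up],o); robot.move_gripper(op)
    robot.move_linear([x,y,z],speed=150,f_stop=15); robot.move_gripper(0)
    w=robot.current_gripper_width(); robot.move_linear([x,y,up],speed=200)
    print("pick",round(w*93,1),robot.current_gripper_width()*93,robot.current_finger_force(),round(robot.current_t(),1))
def place(x,y,yaw,z,up=165,rel=.5):
    o=ori(x,y,yaw); robot.move_ptp([x,y,up],o)
    robot.move_linear([x,y,z+15],speed=200); hit=robot.move_linear([x,y,z-3],speed=30,f_stop=6)
    zt=robot.current_tcp_pos()[2]; print("place",hit,zt,robot.current_contact_force())
    return zt
def release(x,y,rel,up=165):
    robot.move_gripper(rel); robot.move_linear([x,y,up],speed=200); print(round(robot.current_t(),1))
E
python3 - <<'E'
from h import *
import cv2
pick(661,-100,-.76,25)
x,y=TG[:2]
place(x,y,TG[2],28)
for n in("top","scene"): cv2.imwrite(f"pics/{n}1.png",robot.get_image(n)["img"])
s=cv2.imread("pics/scene1.png")[150:300,30:330]; cv2.imwrite("pics/s1.png",cv2.resize(s,None,fx=2.6,fy=2.6))
print(robot.current_tcp_pos())
E
```

```text
pick 14.1 13.875275658600042 29.992271661758423 5.6
place True 27.756404734793264 [-0.31188622  0.14947353  3.1459711 ]
[ 514.53984697 -304.76716936   27.79117162]
```

View pics/s1.png

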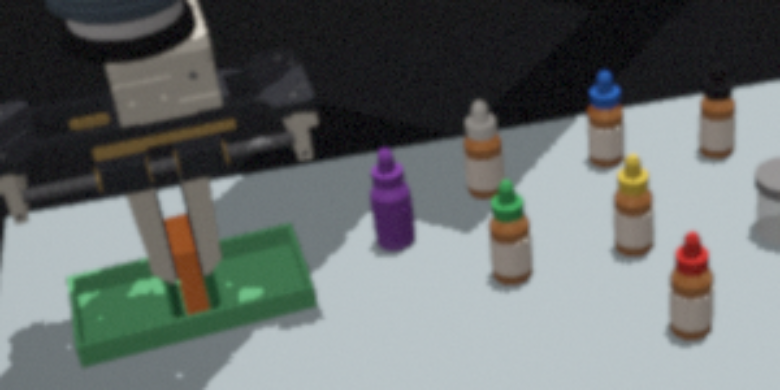

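Spacer is in the slot (crop about (190,270)), TCP at 27.8 mm, so it is on the floor. I'll release it and place red.

Run:
```python
from h import *
import cv2
release(*TG[:2],.4)
pick(644,-4,np.pi/2,21)
x,y=tr(TG,0,-45)
place(x,y,TG[2]+np.pi/2,24); release(x,y,.6)
pick(448,-94.4,np.pi/2,21)
for n in("top","scene"): cv2.imwrite(f"pics/{n}2.png",robot.get_image(n)["img"])
a=cv2.imread("pics/scene2.png")[150:300,30:330]
cv2.imwrite("pics/s2.png",cv2.resize(a,None,fx=2.6,fy=2.6))
```

```text
10.1
pick 27.0 26.95335324207054 29.999695499427617 14.4
place True 23.919437775167577 [-1.0375811  -0.51519722  2.95942328]
18.6
pick 27.0 27.285271380731352 29.99984714202583 22.4
```

View pics/s2.png

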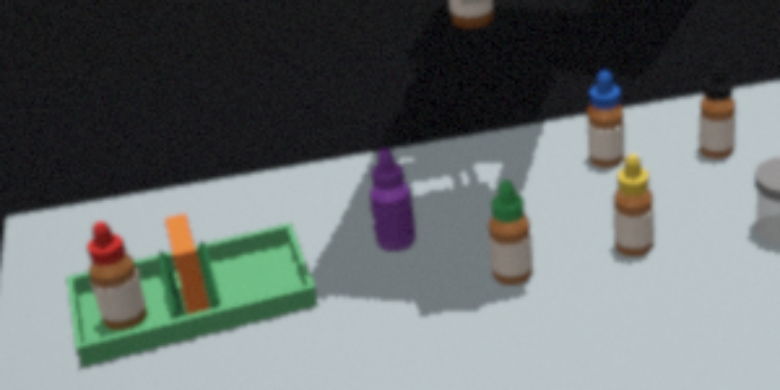

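Red stands in its bay (crop (120,290)), and the spacer is seated (190,265). White is held, so I'll place it and then blue and yellow.

Run:
```python
from h import *
import cv2
x,y=tr(TG,-4,45)
place(x,y,TG[2]+np.pi/2,24); release(x,y,.6)
pick(436.5,1.8,np.pi/2,21)
x,y=tr(TW,0,43)
place(x,y,TW[2]+np.pi/2,24); release(x,y,.6)
pick(550,-12.4,np.pi/2,21)
x,y=tr(TW,0,-43)
place(x,y,TW[2]+np.pi/2,24); release(x,y,.6)
robot.move_ptp([350,0,300],ori(350,0,np.pi/2))
for n in("top","scene"): cv2.imwrite(f"pics/{n}3.png",robot.get_image(n)["img"])
a=cv2.imread("pics/scene3.png")[160:310,40:450]
b=cv2.imread("pics/top3.png")[130:280,80:490]
cv2.imwrite("pics/s3.png",cv2.resize(cv2.vconcat([a,b]),None,fx=1.95,fy=1.95))
print(robot.current_t())
```

```text
place True 23.940593957675045 [0.10775831 0.37585309 3.50807217]
26.1
pick 27.2 27.013176912693663 29.999444391578436 29.9
place True 23.92022385098122 [-0.181984   -0.11444586  3.64610798]
33.9
pick 27.2 27.28923163247152 29.999838885851204 38.0
place True 23.954322399544694 [ 0.77240689 -0.37292928  2.04701741]
41.8
43.0083
```

View pics/s3.png

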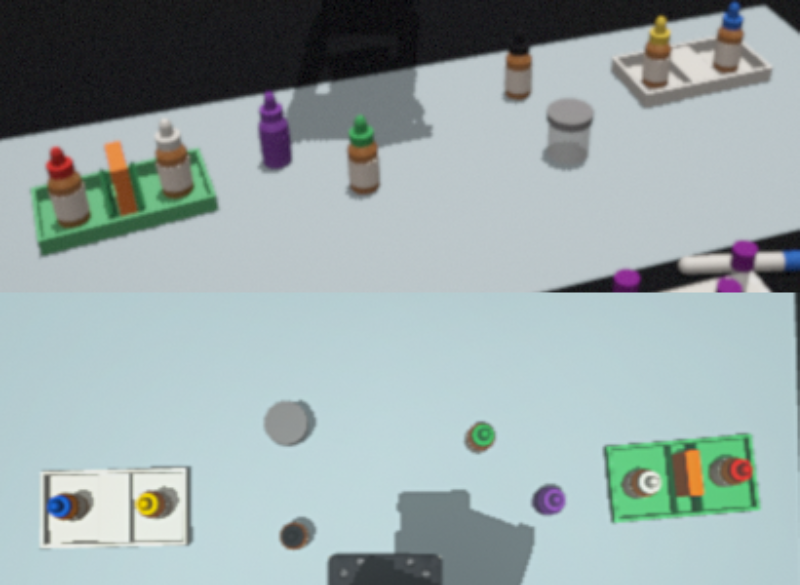

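The picture shows blue and yellow upright in the white tray (lower half, (60,505) and (150,503)). White, the spacer and red are in the green tray ((645,482), (685,473), (738,470)). The bystanders look unmoved.

```bash
python3 -c "
from bench import robot
print(robot.hand_in())"
```

```text
the job is handed in; nothing more can be done
None
```

I filled both kits and handed the job in at about 43 s; the last pictures show every bottle and the spacer upright in place and the bystanders apparently unmoved, but hand-in returned no verdict.

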